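# Seat a proud cuvette under the analyser's push-latch cover

### The arm

A 6-joint arm with a two-finger parallel gripper is mounted at the origin on the work surface. World frame = base frame: x ahead of the robot, y to its left, z up, the work surface at z = 0. Lengths are in m, angles in rad, forces in N, time in s.
With the tool pointing down it reaches from about 0.35 to 0.8 m from the base axis. Payload 7.3 kg.
Tool frame: the origin (TCP) lies between the finger pads; the fingertips stand 25 mm ahead of it and the grasp point (between the pads) lies 6 mm ahead of it (r.tip_extent is the distance from the TCP to the fingertips, in m); z points along the fingers, y is the line along which they close (so a half turn about z gives the same grasp; the last joint's range is limited). The gripper opens to 85 mm and grips with 20 to 120 N. Pads are 22 mm wide; open, the fingers measure 114 mm over their backs; the gripper's body (76 mm by 85 mm) begins 54 mm behind the grasp point. The pads swing forward as they close: fully open they stand 13 mm farther back than shut.
Start: joints at [1.11, 0.342, 1.524, -0, 1.275, -0.146], TCP at [0.163, 0.499, 0.226] pointing down, gripper open.
Joint ranges: [-2.53, 2.53], [-0.77, 2.02], [0.04, 2.7], [-1, 4.14], [0.28, 2.66], [-3.11, 3.11]. Speed limits (rad/s): [2.57, 2.57, 3.14, 3.14, 3.14, 3.14].

### API

Orientations are given as a unit quaternion [x, y, z, w].
In Python, from workcell import r, command_gripper, optics gives the robot as it stands. The module is installed in compiled form; this text tells all that it offers. Calls block until the motion is done:
- r.reach(position, orientation): joint-space move of the TCP to a pose.
- r.move_straight(position, orientation=None, speed=0.15, max_force=None): straight line of the TCP; orientation=None keeps the orientation; speed is the mean speed in m/s. With max_force (N) it stops when the force on the tool has changed by that much, and returns True; else False.
- r.movej(angles): joint-space move.
- command_gripper(opening, force=None): finger opening in m; force is the grip in N (None keeps the last); returns when the fingers have stopped.
- r.hold(seconds).
- r.solve_ik(position, orientation): joint angles nearest the present ones, or None.
- r.read_state(): the state.
- optics.get_image(name): name is "side" or "top" or "wrist"; returns (picture, depth): 420x560x3 uint8, red, green, blue; 420x560 float32, m along the optical axis (not along the pixel's ray), 0 where there is no reading.
- optics.camera_model(name): a dict with "K" (3x3 intrinsics, pixels), "k1" (the pictures are not rectified: a ray, as slopes to the right and down, at radius r is drawn at 1 + k1 r^2 times it, then the intrinsics apply), "R" (3x3) and "t" (3): a world point X has camera coordinates R X + t; the wrist camera has in their place "tool_from_camera" (4x4, takes a point from camera to tool coordinates, whose origin is the TCP and whose axes are the flange's). Camera axes: x right, y down, z forward; pixel columns grow to the right and rows downward; lengths in m; the calibration is good to about 2 mm. A picture is of the moment at which its call begins: read the wrist's pose just before it. camera_model takes no time and is no camera call.
A pose or a line that the arm cannot do raises r.PlanningError and nothing moves.
- r.finish_job(): hands the job in, once; it reports no verdict.
The state is a dict: "time_s": time; "joint_positions": joint angles; "dq": joint speeds; "tau": joint torques, N m; "eef_pos": TCP position; "eef_rot": TCP orientation; "contact_force": force on the tool from outside, world axes, zero at the start; "torque": the same for the moment, N m; "grip_width": finger opening in m.
Only numpy, scipy, OpenCV 4.12 (cv2) and the standard library are available. Lean on these libraries where they do the work, as an engineer would, in place of code of your own. Each camera call takes 0.05 s, during which the arm holds its last target. There are 200 camera calls.

### The job

One of the four cuvettes under the grey push-latch cover of the coagulation analyser is not fully seated. Press the front of the shut cover so that it pops fully open, push the cuvette that stands proud straight down with the fingertips until it is fully home like the other three, then push the cover over and press its front down until it latches shut again. All of it is done by touch: lift nothing, leave the things around the analyser where they are, and finish with the hand clear.

Things in the scene. Friction and masses are not known exactly. Their poses are not given: they have to be found in the camera images.
- coag: Coagulation analyser, a fixed white bench instrument 290 mm deep (x, front at -x) and 270 mm wide, flat deck 95 mm above the table behind a sloping control panel. Origin: on the table under its middle, 100 mm below the hinge; x to its rear, z up. The cover lies over a 50 x 140 mm recess, x -62 to -12 mm, 8 mm deep. The deck behind the cover is flat and free for 60 mm, but for the vial off to the left.
- cover_press (a point): Ribbed press spot on the upper face of the grey cover, on its centre line, 10 mm behind its front edge and 50 mm in front of the hinge. Cover: 60 mm from hinge to front edge, 136 mm wide; shut, its upper face is level, 114 mm above the table and 19 mm above the deck. The point moves with the cover; axes as the analyser's when shut. Pressing takes 2 to 4 N; let go up and to the front, out of the way of the opening cover.
- cover_hinge (a point): Middle of the cover's hinge line, at the cover's rear edge, 100 mm above the table. The line runs along the analyser's y; the outer face lies 14 mm off it, so the open cover's outer face is 14 to 25 mm behind it, looking to the rear. To shut the open cover, push this face to the front from behind (1 to 2 N); the spring swings it open again if let go before it has latched.
- cover (a joint): Angle of the cover, rad: 0 shut and latched, 1.75 fully open (just past upright), -0.095 pressed to the stop. Push-push latch: press the shut cover at the press spot to the stop (5 mm down) and let go; a spring swings it fully open in about 1.5 s. To shut it, bring it down, press to the same stop and let go: it rises to 0 and stays. A press short of 4 mm may not work the latch.
- cuvette1_top (a point): Centre of the flat top of a white capped cuvette, the one that stands proud, 15 mm in diameter, 8 mm of it above the measuring block when seated (top then 95 mm above the table, level with the deck). The four stand in a row across the analyser under the cover, 30 mm apart, 36 mm in front of the hinge line; which place each has changes.
- cuvette1 (a joint): How far this cuvette stands up out of its seat, m: 0 = fully home. It starts 7 to 10 mm proud; its fit is tight and it stays where it is left; pushing it straight down takes about 2 to 3 N.
- cuvette2_top (a point): Centre of the flat top of a white capped cuvette, 15 mm in diameter, 8 mm of it above the measuring block when seated (top then 95 mm above the table, level with the deck). The four stand in a row across the analyser under the cover, 30 mm apart, 36 mm in front of the hinge line; which place each has changes.
- cuvette2 (a joint): How far this cuvette stands up out of its seat, m: 0 = fully home. It starts at 0, with the same tight fit.
- cuvette3_top (a point): Centre of the flat top of a white capped cuvette, 15 mm in diameter, 8 mm of it above the measuring block when seated (top then 95 mm above the table, level with the deck). The four stand in a row across the analyser under the cover, 30 mm apart, 36 mm in front of the hinge line; which place each has changes.
- cuvette3 (a joint): How far this cuvette stands up out of its seat, m: 0 = fully home. It starts at 0, with the same tight fit.
- cuvette4_top (a point): Centre of the flat top of a white capped cuvette, 15 mm in diameter, 8 mm of it above the measuring block when seated (top then 95 mm above the table, level with the deck). The four stand in a row across the analyser under the cover, 30 mm apart, 36 mm in front of the hinge line; which place each has changes.
- cuvette4 (a joint): How far this cuvette stands up out of its seat, m: 0 = fully home. It starts at 0, with the same tight fit.
- reagent_vial: Leave alone: small amber vial, 26 mm across and 45 mm tall, loose on the analyser's rear deck to the left of the cover. Origin: centre of its underside.
- jar_a: Leave alone: white specimen jar, 42 mm across and 62 mm tall, on the table to the right of the analyser, the one nearer the robot. Origin: centre of its underside.
- jar_b: Leave alone: white specimen jar of the same size, on the table to the right of the analyser, the farther one. Origin: centre of its underside.
- tube_rack: Leave alone: white rack of capped blood tubes, 200 x 66 mm and 94 mm tall over the caps, on the table to the left of the analyser, its long side (own x) along the analyser's depth. Origin: centre of its underside.
- forceps: Leave alone: steel forceps, 130 mm long and 5 mm thick, lying on the table to the left beyond the rack. Origin: centre of its underside.
- pipette: Leave alone: white pipette, 235 mm long and about 26 mm thick, lying on the table to the right beyond the jars. Origin: centre of its underside.
- cuvette_box: Leave alone: plain cardboard box 75 x 110 mm, 45 mm tall, on the table behind the analyser. Origin: centre of its underside.

How it is judged:
By the outcome, as a careful person would: the job done as asked, in the order asked, and still so for the second after the job is handed in, with the robot touching nothing.
It also fails if it takes over 45 s, if anything falls off the work surface, if the arm or the gripper's body presses on something with over 40 N, if the wrist force passes 120 N, or if a joint passes its speed limit or range.

## Working session

There is one attempt and no reset: what is moved stays moved. The work goes in short steps, each a Python script; the robot and the scene stay as the last script left them, time stands still between calls to the robot, and variables do not carry over. Pictures are saved under pics/ and viewed, on a budget of 10 in all, crops included, one or two more only if the job needs it, and the job is handed in when it is done.

```bash
mkdir -p pics; cat > h.py <<'E'
import numpy as np, cv2
from workcell import r, command_gripper, optics
from scipy.spatial.transform import Rotation as Rot
def cam(name, st=None):
    m=optics.camera_model(name); K=np.array(m["K"])
    if name=="wrist":
        T=np.array(m["tool_from_camera"]); Rw=Rot.from_quat(st["eef_rot"]).as_matrix()
        Rc=Rw@T[:3,:3]; c=Rw@T[:3,3]+np.array(st["eef_pos"])   # cam->world
    else:
        R=np.array(m["R"]); Rc=R.T; c=-R.T@np.array(m["t"])
    return K,m["k1"],Rc,c
def slopes(C,uv):
    K,k1,Rc,c=C; uv=np.asarray(uv,float).reshape(-1,2)
    d=(uv-[K[0,2],K[1,2]])/[K[0,0],K[1,1]]; s=d.copy()
    for _ in range(8): s=d/(1+k1*(s**2).sum(1,keepdims=True))
    return s
def onplane(C,uv,z):
    s=slopes(C,uv); d=np.c_[s,np.ones(len(s))]@C[2].T
    return C[3]+d*((z-C[3][2])/d[:,2])[:,None]
def cloud(C,depth):
    h,w=depth.shape; v,u=np.mgrid[:h,:w]
    s=slopes(C,np.c_[u.ravel(),v.ravel()]); p=np.c_[s,np.ones(len(s))]*depth.reshape(-1,1)
    return (p@C[2].T+C[3]).reshape(h,w,3)
def project(C,X):
    K,k1,Rc,c=C; p=(np.asarray(X,float).reshape(-1,3)-c)@Rc; s=p[:,:2]/p[:,2:]
    s=s*(1+k1*(s**2).sum(1,keepdims=True)); return s*[K[0,0],K[1,1]]+[K[0,2],K[1,2]]
def snap(name,fn=None):
    st=r.read_state(); im,d=optics.get_image(name)
    if fn: cv2.imwrite("pics/"+fn,im[:,:,::-1])
    return im,d,cam(name,st)
E
python3 - <<'E'
from h import *
for n in("top","side"):
    im,d,C=snap(n,n+"0.png"); np.savez("pics/"+n+"0.npz",im=im,d=d); print(n,C[0],C[1],C[2].round(2).tolist(),C[3])
s=r.read_state(); print(s["time_s"],s["eef_pos"],s["eef_rot"],r.tip_extent,s["grip_width"])
E
```

```text
top [[420.41204834   0.         278.17722385]
 [  0.         420.41204834 217.93798501]
 [  0.           0.           1.        ]] -0.00564783502022956 [[0.02, -0.98, 0.19], [-1.0, -0.02, 0.01], [-0.0, -0.19, -0.98]] [0.37879608 0.04378671 1.23483444]
side [[417.53414976   0.         277.69496485]
 [  0.         417.53414976 209.96108994]
 [  0.           0.           1.        ]] -0.11981325181422937 [[-1.0, -0.05, 0.05], [-0.07, 0.65, -0.75], [0.01, -0.75, -0.66]] [0.56440148 0.79452817 0.75821865]
0.1 [0.16236799 0.49887744 0.22501234] [ 1.56721961e-01  9.87642527e-01 -6.53566544e-04 -1.97749279e-04] 0.025 0.08511702650396626
```

View pics/top0.png

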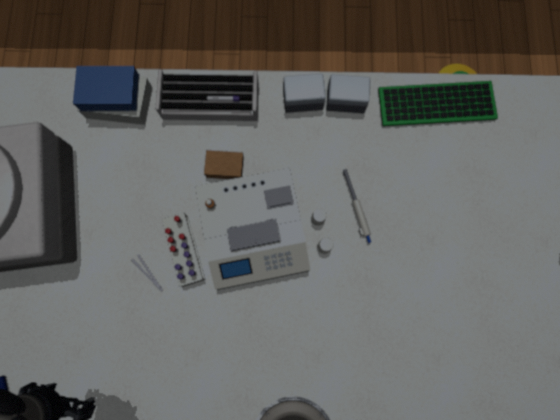

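View pics/side0.png

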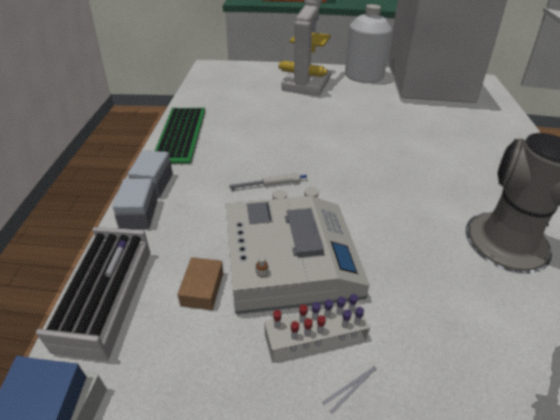

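The top view shows the analyser slightly yawed. The grey cover is at about (254,235), the vial at (210,203), the rack at (183,250) and the jars at (319,217) and (325,246). In the side view the cover is at about (304,231).

```bash
python3 - <<'E'
from h import *
z=np.load("pics/top0.npz"); im=z["im"]; C=cam("top")
g=im.astype(int).mean(2); print(im[235,254],im[215,250],im[197,278],im[231,284])
m=np.zeros(g.shape,np.uint8); m[205:265,215:292]=(g[205:265,215:292]<(g[235,254]+g[215,250])/2)
n,l,s,c=cv2.connectedComponentsWithStats(m); i=l[235,254]; print(s[i])
cnt=cv2.findContours((l==i).astype(np.uint8),0,1)[0][0].reshape(-1,2)
P=onplane(C,cnt,.114)
rect=cv2.minAreaRect((P[:,:2]*1000).astype(np.float32)); print("rect mm",rect)
W=cloud(C,z["d"]); print(W[230:240,250:258,2].mean(), W[212,250],W[235,254])
st=r.read_state()
b=cv2.boxPoints(rect); print(b)
# yaw from long side
(cx,cy),(w,h),a=rect; a=np.radians(a); v=np.array([np.cos(a),np.sin(a)]) if w>h else np.array([-np.sin(a),np.cos(a)])
if v[1]<0:v=-v
yaw=np.arctan2(-v[0],v[1]); print("yaw",yaw)
cen=np.array([cx,cy])/1000
R0=Rot.from_euler('z',yaw)*Rot.from_quat([0,1,0,0])
m=optics.camera_model("wrist"); print(np.array(m["tool_from_camera"]).round(3).tolist())
for R in(R0,R0*Rot.from_euler('z',np.pi)):
    p=R.as_quat(); x=np.r_[cen,.3]; print(p,r.solve_ik(x,p), r.solve_ik(np.r_[cen,.13],p))
E
```

```text
[81 82 87] [123 127 128] [81 82 87] [123 127 131]
[ 227  219   54   33 1253]
rect mm ((548.4451293945312, 116.12875366210938), (69.99006652832031, 137.7777862548828), 12.204096794128418)
0.13029404081935025 [0.61446131 0.12818792 0.09812437] [0.54788268 0.11419047 0.11527946]
[[499.67822  176.06305 ]
 [528.8037    41.398937]
 [597.21204   56.194458]
 [568.08655  190.85857 ]]
yaw 0.2130016712896255
[[-0.0, -0.963, -0.271, 0.068], [1.0, -0.0, -0.0, 0.0], [0.0, -0.271, 0.963, -0.148], [0.0, 0.0, 0.0, 1.0]]
[-0.10629962  0.99433414  0.          0.        ] [ 7.19530723e-02  3.64979834e-01  1.28547005e+00 -4.44089210e-16
  1.49114277e+00 -1.71184493e+00] [ 7.19530723e-02  4.97425157e-01  1.55979038e+00 -4.44089210e-16
  1.08437711e+00 -1.71184493e+00]
[0.99433414 0.10629962 0.         0.        ] [ 7.19530723e-02  3.64979834e-01  1.28547005e+00 -4.44089210e-16
  1.49114277e+00  1.42974773e+00] [ 7.19530723e-02  4.97425157e-01  1.55979038e+00 -4.44089210e-16
  1.08437711e+00  1.42974773e+00]
```

```bash
python3 - <<'E'
from h import *
yaw=.213; R0=(Rot.from_euler('z',yaw)*Rot.from_quat([0,1,0,0])).as_quat()
ax=np.array([np.cos(yaw),np.sin(yaw),0])
r.reach(np.array([.548,.116,.30])-.06*ax,R0); command_gripper(0.0,20)
im,d,C=snap("wrist","w1.png"); st=r.read_state()
np.savez("pics/w1.npz",im=im,d=d,C2=C[2],c=C[3]); print(st["time_s"],st["eef_pos"],st["grip_width"],st["contact_force"])
print(project(C,[[.548,.116,.114]]))
E
```

```text
2.7917 [0.48937224 0.10328966 0.29997485] -1.8791285419568673e-05 [ 0.31898523  1.03604838 -0.11705935]
[[282.95903076 242.60115914]]
```

View pics/w1.png

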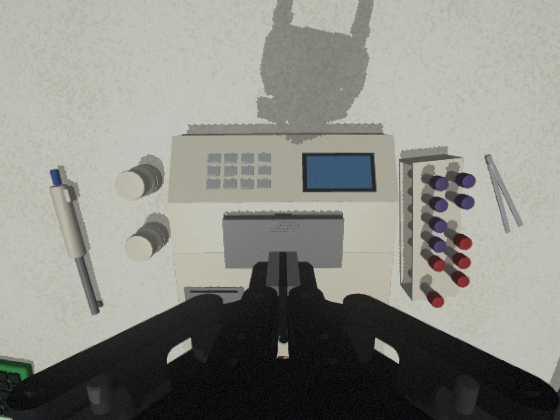

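The wrist view is upside down, with the front of the analyser at the top. It shows the cover clearly at columns 223–343, rows 213–268, with its ribs at about (284,226). The fingers cover part of the rear edge.

```bash
python3 - <<'E'
from h import *
z=np.load("pics/w1.npz"); im=z["im"]; m=optics.camera_model("wrist"); C=(np.array(m["K"]),m["k1"],z["C2"],z["c"])
W=cloud(C,z["d"]); print("cover z",W[245,240],W[245,330],"deck",W[230,200],W[230,365])
g=im.astype(int).mean(2)
print("col 250 g",g[205:275,245].astype(int).tolist()); print("row z",(W[205:275,245,2]*1000).astype(int).tolist())
m=np.zeros(g.shape,np.uint8); roi=(slice(205,275),slice(215,352)); zz=W[...,2]
m[roi]=((g<150)&(zz>.106)&(zz<.122))[roi]
m=cv2.morphologyEx(m,cv2.MORPH_OPEN,np.ones((3,3)))
cnt=max(cv2.findContours(m,0,1)[0],key=cv2.contourArea).reshape(-1,2); P=onplane(C,cnt,.114)
rect=cv2.minAreaRect((P[:,:2]*1000).astype(np.float32)); print(rect); print(cv2.boxPoints(rect))
print("ribs",onplane(C,[[284,226]],.114))
E
```

```text
cover z [0.56109617 0.06870137 0.11436572] [0.53963565 0.16918384 0.11374937] deck [0.56060083 0.01738579 0.09462092] [0.51880421 0.20966958 0.09534542]
col 250 g [190, 191, 192, 190, 189, 189, 188, 143, 118, 105, 74, 57, 61, 62, 84, 119, 126, 125, 125, 124, 122, 124, 123, 123, 121, 122, 122, 124, 120, 123, 122, 121, 122, 121, 119, 121, 119, 121, 119, 120, 121, 119, 122, 120, 118, 121, 121, 120, 119, 119, 118, 117, 119, 115, 118, 117, 119, 117, 119, 119, 117, 117, 118, 148, 174, 180, 181, 179, 176, 179]
row z [95, 95, 94, 95, 96, 93, 94, 94, 89, 87, 98, 102, 107, 110, 113, 114, 114, 114, 113, 113, 113, 114, 115, 113, 113, 113, 113, 114, 113, 113, 114, 115, 113, 114, 114, 113, 114, 114, 113, 114, 113, 114, 113, 114, 114, 114, 114, 115, 114, 114, 113, 115, 114, 114, 113, 114, 114, 114, 112, 114, 115, 113, 113, 95, 97, 95, 94, 96, 94, 95]
((548.07568359375, 115.8729248046875), (60.820823669433594, 136.0921630859375), 12.202345848083496)
[[503.96976  175.95396 ]
 [532.7349    42.936504]
 [592.18164   55.791885]
 [563.41644  188.80934 ]]
ribs [[0.52835339 0.11294706 0.114     ]]
```

```bash
cat >> h.py <<'E'
YAW=.213; AX=np.array([np.cos(YAW),np.sin(YAW),0]); AY=np.array([-np.sin(YAW),np.cos(YAW),0])
H=np.array([.5481,.1159,0])+.030*AX
def A(x,y,z): return H+x*AX+y*AY+[0,0,z]            # analyser frame -> world
def Q(tilt=0): return (Rot.from_euler('z',YAW)*Rot.from_euler('y',tilt)*Rot.from_quat([0,1,0,0])).as_quat()
def tcp(x,y,z,tilt=0):                              # TCP for fingertip centre at x,y,z
    q=Q(tilt); return A(x,y,z)-.025*Rot.from_quat(q).as_matrix()[:,2], q
def loc(p): d=np.array(p)-H; return np.array([d@AX,d@AY,d[2]])
def show(t=""):
    s=r.read_state(); p=np.array(s["eef_pos"])+.025*Rot.from_quat(s["eef_rot"]).as_matrix()[:,2]
    print(t,round(s["time_s"],2),"tip",(loc(p)*1000).round(1),"F",np.round(s["contact_force"],1))
E
python3 - <<'E'
from h import *
r.reach(*tcp(-.053,0,.15)); show()
r.move_straight(*tcp(-.053,0,.118),speed=.06); show("near")
print(r.move_straight(*tcp(-.053,0,.106),speed=.015,max_force=9)); show("press")
r.move_straight(*tcp(-.085,0,.135),speed=.2); 
r.move_straight(*tcp(-.13,0,.26),speed=.25); show()
r.hold(.4); im,d,C=snap("wrist","w2.png"); snap("side","s2.png"); np.savez("pics/w2.npz",im=im,d=d,C2=C[2],c=C[3])
E
```

```text
3.38 tip [-5.260e+01 -1.000e-01  1.508e+02] F [ 0.4 -0.2  0.3]
near 4.06 tip [-52.9  -0.  118. ] F [-0.5 -0.2  0.2]
False
press 5.01 tip [-53.   -0.  106.1] F [ 0.7 -0.3  0.3]
 6.06 tip [-130.1    0.   258.6] F [-0.3 -0.2 -0.3]
```

View pics/w2.png

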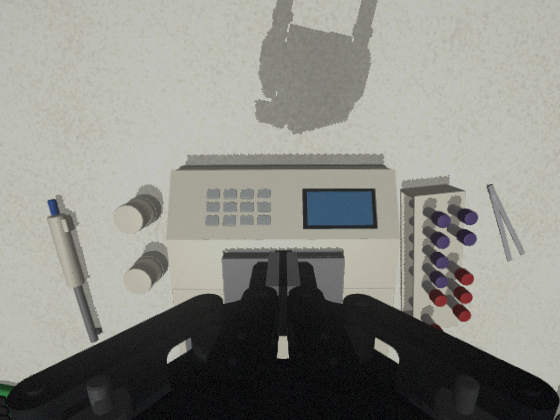

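The cover is still shut, at rows 250–300. The tips met no force at a nominal 106 mm, so they sit higher than I assumed. I'll find contact by force.

```bash
python3 - <<'E'
from h import *
print(r.read_state()["grip_width"], r.tip_extent)
r.reach(*tcp(-.053,0,.14)); r.move_straight(*tcp(-.053,0,.110),speed=.08)
z=.110
while z>.088:
    z-=.001; r.move_straight(*tcp(-.053,0,z),speed=.02); show()
    if r.read_state()["contact_force"][2]>8: break
r.move_straight(*tcp(-.085,0,z+.03),speed=.2); 
r.move_straight(*tcp(-.13,0,.26),speed=.25); show()
im,d,C=snap("wrist","w3.png"); snap("side","s3.png"); np.savez("pics/w3.npz",im=im,d=d,C2=C[2],c=C[3])
E
```

```text
-0.00013298596534591468 0.025
 7.96 tip [-5.280e+01 -1.000e-01  1.094e+02] F [ 0.   0.  -0.1]
 8.21 tip [-53.   0. 108.] F [-0.6 -0.2 -0.9]
 8.46 tip [-53.1   0.  106.9] F [ 0.3  0.2 -0.5]
 8.71 tip [-53.   -0.  105.9] F [ 1.  -0.   0.5]
 8.96 tip [-53.    0.  104.9] F [ 1.4  0.8 -0.2]
 9.21 tip [-53.   -0.  103.9] F [0.8 1.1 0.2]
 9.46 tip [-53.1  -0.  102.9] F [0.2 0.2 1. ]
 9.71 tip [-53.1   0.  101.9] F [ 0.2 -1.1  0.1]
 9.96 tip [-53.    0.  100.9] F [ 0.4 -0.1 -0.4]
 10.21 tip [-53.   -0.   99.9] F [ 0.3 -0.6 -1. ]
 10.46 tip [-53.1   0.   98.9] F [ 0.6 -0.8  0.8]
 10.71 tip [-53.1   0.   97.9] F [-0.1  0.2  0.1]
 10.96 tip [-53.1   0.   96.9] F [-0.1 -0.6 -0.2]
 11.21 tip [-53.1   0.   95.9] F [-0.1 -0.3  0.1]
 11.46 tip [-53.1   0.   94.9] F [-0.9  0.3 -0. ]
 11.71 tip [-53.1   0.   93.9] F [-0.4 -0.1 -0.5]
 11.96 tip [-53.1  -0.   92.9] F [-0.9  0.  -0.7]
 12.21 tip [-53.1   0.   91.9] F [ 0.1 -0.4  0.2]
 12.46 tip [-53.   -0.   90.9] F [0.9 0.7 1. ]
 12.71 tip [-53.1   0.   89.9] F [ 0.  -0.4  0.1]
 12.96 tip [-53.    0.   88.9] F [-0.1 -0.7  1.3]
 13.21 tip [-53.    0.   87.9] F [ 0.7 -0.2 -0.1]
 14.32 tip [-130.1    0.   258.6] F [ 1.3  1.1 -0.2]
```

View pics/w3.png

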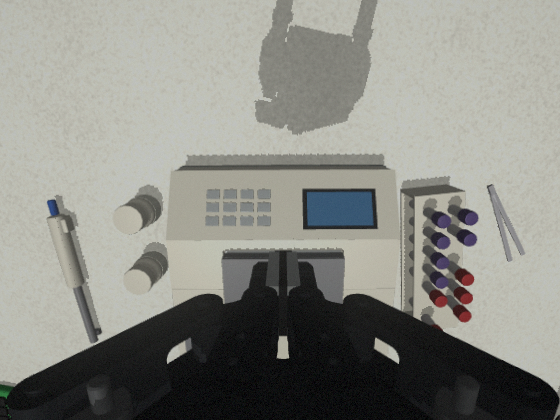

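```bash
python3 - <<'E'
from h import *
for n in("w1","w3"):
    z=np.load(f"pics/{n}.npz"); m=optics.camera_model("wrist"); T=np.array(m["tool_from_camera"]); K=(np.array(m["K"]),m["k1"],T[:3,:3],T[:3,3])
    W=cloud(K,z["d"])
    print((W[244:300:4,284]*1000).round(0).tolist())
z=np.load("pics/w3.npz");m=optics.camera_model("wrist");C=(np.array(m["K"]),m["k1"],z["C2"],z["c"]);W=cloud(C,z["d"])
print([ (loc(W[i,240])*1000).round(0).tolist() for i in range(240,300,6)])
E
```

```text
[[-62.0, 1.0, 187.0], [-67.0, 1.0, 187.0], [10.0, 0.0, -10.0], [11.0, 0.0, -15.0], [11.0, 0.0, -20.0], [11.0, 0.0, -24.0], [10.0, 0.0, -28.0], [11.0, 0.0, -32.0], [10.0, 0.0, -35.0], [10.0, 0.0, -38.0], [11.0, 0.0, -42.0], [10.0, 0.0, -44.0], [8.0, 0.0, -43.0], [6.0, 0.0, -43.0]]
[[-62.0, 1.0, 188.0], [-67.0, 1.0, 187.0], [11.0, 0.0, -11.0], [11.0, 0.0, -16.0], [10.0, 0.0, -19.0], [11.0, 0.0, -24.0], [11.0, 0.0, -29.0], [10.0, 0.0, -31.0], [11.0, 0.0, -36.0], [10.0, 0.0, -38.0], [10.0, 0.0, -42.0], [10.0, 0.0, -44.0], [8.0, 0.0, -43.0], [6.0, 0.0, -43.0]]
[[-73.0, -49.0, 95.0], [-66.0, -49.0, 96.0], [-55.0, -51.0, 88.0], [-58.0, -47.0, 113.0], [-51.0, -47.0, 114.0], [-44.0, -48.0, 114.0], [-37.0, -48.0, 114.0], [-29.0, -48.0, 113.0], [-22.0, -48.0, 115.0], [-15.0, -49.0, 115.0]]
```

View pics/s3.png

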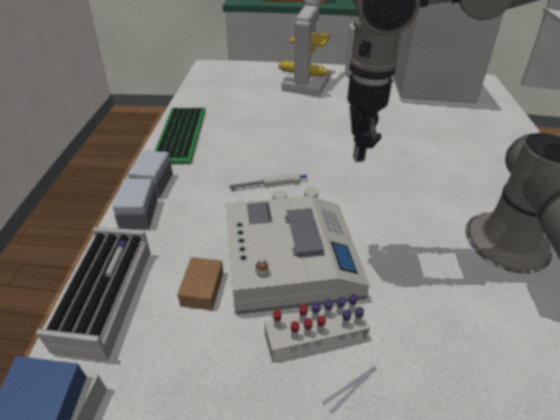

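The side view shows the hand clear and the cover shut. Wrist depth puts the closed fingertips at tool z of about −8 mm, not the stated +25 mm. That agrees with the force test, since the tips were still about 7 mm above the cover. I'll use the measured extent and confirm it by touch.

```bash
sed -i 's/-\.025\*Rot/-EXT*Rot/; s/+\.025\*Rot/+EXT*Rot/; s/^YAW=/EXT=-.008; YAW=/' h.py; python3 - <<'E'
from h import *
r.reach(*tcp(-.053,0,.130))
r.move_straight(*tcp(-.053,0,.121),speed=.06); show()
print(r.move_straight(*tcp(-.053,0,.095),speed=.02,max_force=1.8)); show("touch")
print(r.move_straight(*tcp(-.053,0,.095),speed=.02,max_force=9)); show("press")
z=loc(r.read_state()["eef_pos"])[2]+.008
r.move_straight(*tcp(-.085,0,z+.03),speed=.2)
r.move_straight(*tcp(-.13,0,.24),speed=.3); show()
r.hold(.3); im,d,C=snap("wrist","w4.png"); np.savez("pics/w4.npz",im=im,d=d,C2=C[2],c=C[3])
E
```

```text
15.47 tip [-53.1  -0.  121.7] F [0.6 0.3 0.6]
True
touch 16.0 tip [-53.2  -0.  115.3] F [ 0.2 -0.4  1.1]
True
press 16.46 tip [-53.9  -0.  111.2] F [-2.1  0.6  9.3]
 17.33 tip [-1.295e+02 -1.000e-01  2.399e+02] F [-0.2  0.1  0.2]
```

View pics/w4.png

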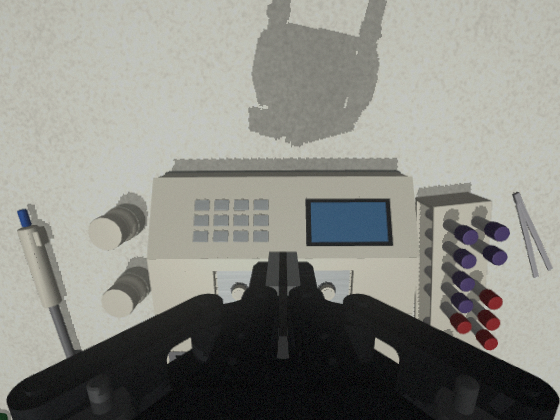

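The cover has popped open. White cuvettes show at (240,289) and (327,289), and the fingers hide the middle two. I'll move back over the deck to see all four.

```bash
sed -i 's/EXT=-.008/EXT=-.009/' h.py; python3 - <<'E'
from h import *
r.move_straight(*tcp(-.080,0,.235),speed=.25); r.hold(.2)
im,d,C=snap("wrist"); np.savez("pics/w5.npz",im=im,d=d,C2=C[2],c=C[3])
cv2.imwrite("pics/w5.png",cv2.resize(im[190:270,190:380,::-1],None,fx=4,fy=4))
W=cloud(C,d); show()
for y in (-45,-15,15,45):
    for zt in (.095,.103): print(y,zt,project(C,A(-.036,y/1000,zt)).round(0).tolist(),end=" ")
    u,v=project(C,A(-.036,y/1000,.095))[0].round().astype(int)
    L=(W[v-4:v+5,u-3:u+4].reshape(-1,3)-H); print((np.median(L[:,2])*1000).round(1),(np.percentile(L[:,2],90)*1000).round(1))
E
```

```text
18.28 tip [-8.060e+01  1.000e-01  2.352e+02] F [0.8 0.4 0.5]
-45 0.095 [[236.0, 248.0]] -45 0.103 [[235.0, 251.0]] 95.4 96.2
-15 0.095 [[267.0, 248.0]] -15 0.103 [[267.0, 251.0]] 95.4 96.2
15 0.095 [[299.0, 248.0]] 15 0.103 [[299.0, 251.0]] 104.4 105.6
45 0.095 [[330.0, 248.0]] 45 0.103 [[331.0, 251.0]] 95.3 96.1
```

View pics/w5.png

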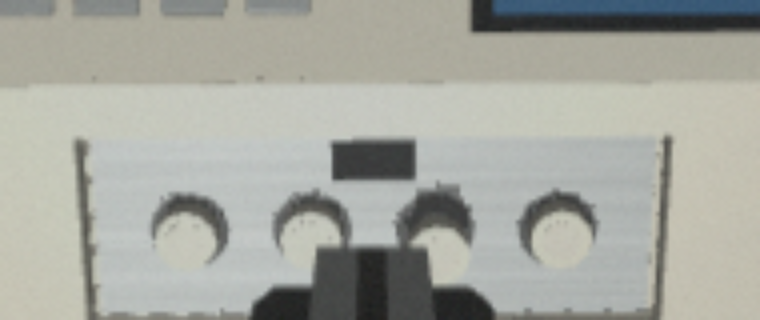

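All four are visible. The third from the left in the crop, at about (439,255) (y=+15 mm), has its top at 104.4 mm. The other three are at about 95.4 mm, so this is the proud one, standing about 9 mm up.

```bash
python3 - <<'E'
from h import *
r.reach(*tcp(-.035,.015,.125)); r.move_straight(*tcp(-.035,.015,.110),speed=.08); show()
print(r.move_straight(*tcp(-.035,.015,.0915),speed=.025,max_force=12)); show("pressed")
r.move_straight(*tcp(-.035,.015,.13),speed=.15); r.move_straight(*tcp(-.080,0,.235),speed=.3); r.hold(.15)
im,d,C=snap("wrist"); np.savez("pics/w6.npz",im=im,d=d,C2=C[2],c=C[3])
cv2.imwrite("pics/w6.png",cv2.resize(im[190:270,190:380,::-1],None,fx=4,fy=4))
W=cloud(C,d); show()
for y in (-45,-15,15,45):
    u,v=project(C,A(-.036,y/1000,.095))[0].round().astype(int)
    L=(W[v-3:v+4,u-3:u+4].reshape(-1,3)-H); print(y,(np.median(L[:,2])*1000).round(1),(np.percentile(L[:,2],90)*1000).round(1))
E
```

```text
19.18 tip [-34.9  14.8 111. ] F [ 0.1 -0.4  1.7]
True
pressed 19.72 tip [-34.4  14.9  98.3] F [-3.4 -0.   7.9]
 20.82 tip [-8.050e+01  2.000e-01  2.332e+02] F [ 0.3 -0.3  0.6]
-45 95.5 96.0
-15 95.5 96.3
15 95.4 96.2
45 95.3 96.2
```

View pics/w6.png

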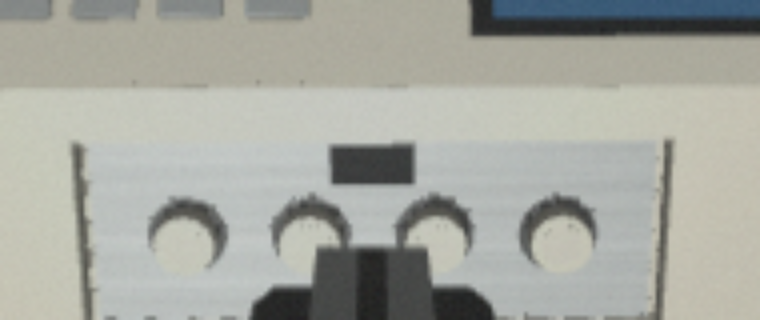

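The four cuvettes now look alike and all read 95.3–95.5 mm, so the proud one is home. Next I'll push the cover over from behind along an arc and latch it.

```bash
sed -i 's/EXT=-.009/EXT=-.0115/' h.py; python3 - <<'E'
from h import *
r.move_straight(*tcp(.050,0,.225),speed=.3)
r.move_straight(*tcp(.050,0,.140),speed=.2); show("behind")
ok=True
for th in np.linspace(1.7,0,10):
    s=.042+.018*(1-th/1.7); x=-s*np.cos(th)+.014*np.sin(th); z=.100+s*np.sin(th)+.014*np.cos(th)
    if r.move_straight(*tcp(x+.011,0,z),speed=.07,max_force=15): ok=False; show("stopped %.2f"%th); break
    show("%.2f"%th)
if ok:
    print(r.move_straight(*tcp(-.050,0,.098),speed=.02,max_force=11)); show("press")
    r.move_straight(*tcp(-.052,0,.14),speed=.1); r.move_straight(*tcp(-.08,0,.235),speed=.25); r.hold(.3); show()
    im,d,C=snap("wrist","w7.png"); W=cloud(C,d)
    for y in(-45,45):
        u,v=project(C,A(-.045,y/1000,.114))[0].round().astype(int); print((loc(np.median(W[v-3:v+4,u-3:u+4].reshape(-1,3),axis=0))*1000).round(1))
    snap("top","t7.png")
E
```

```text
behind 21.98 tip [ 50.2  -0.  141.4] F [0.4 0.9 0.8]
1.70 22.41 tip [ 3.110e+01 -1.000e-01  1.414e+02] F [1.8 0.9 0.8]
1.51 22.69 tip [ 22.5   0.  145.3] F [1.5 0.2 1.2]
1.32 22.98 tip [ 13.   -0.  148.2] F [0.2 0.7 1.8]
1.13 23.27 tip [  3.1   0.  149.5] F [ 0.2 -0.8  1. ]
0.94 23.57 tip [ -7.2   0.  148.8] F [ 0.8 -0.1  1.6]
0.76 23.88 tip [-17.4   0.  145.9] F [0.7 0.4 1.6]
0.57 24.18 tip [-2.730e+01  1.000e-01  1.408e+02] F [ 0.3 -0.5  1.5]
0.38 24.49 tip [-3.630e+01  1.000e-01  1.336e+02] F [-1.2  1.   2.6]
0.19 24.81 tip [-4.390e+01  1.000e-01  1.244e+02] F [-0.7  0.2  2.1]
stopped 0.00 25.08 tip [-47.   -0.2 115.3] F [-3.2 -0.9 11.1]
```

```bash
python3 - <<'E'
from h import *
show()
print(r.move_straight(*tcp(-.051,0,.098),speed=.015,max_force=10)); show("press"); 
r.move_straight(*tcp(-.053,0,.14),speed=.1); r.move_straight(*tcp(-.08,0,.235),speed=.25); r.hold(.3); show()
im,d,C=snap("wrist","w7.png"); W=cloud(C,d)
for y in(-45,45):
    u,v=project(C,A(-.045,y/1000,.114))[0].round().astype(int); print((loc(np.median(W[v-3:v+4,u-3:u+4].reshape(-1,3),axis=0))*1000).round(1))
snap("top","t7.png")
E
```

```text
25.08 tip [-47.   -0.2 115.3] F [-3.2 -0.9 11.1]
True
press 25.46 tip [-4.700e+01 -1.000e-01  1.154e+02] F [-2.4 -0.3 10.3]
 26.71 tip [-80.3   0.  233.8] F [-0.1  0.7  0.4]
[-45.7 -44.5 114.7]
[-45.4  44.9 114.2]
```

View pics/w7.png

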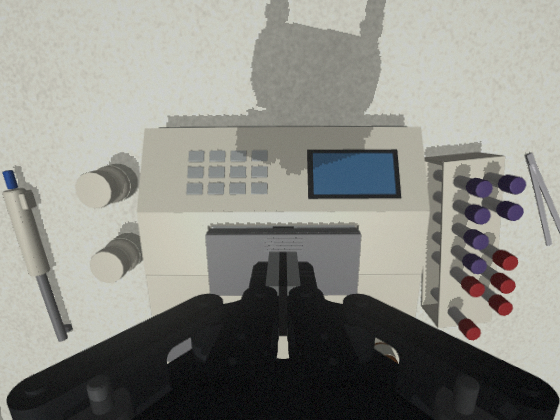

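The cover is back down and level, with depth 114.2–114.7 mm over its front and the cover at rows 228–295 in the view. I'll back off and check again by numbers, then hand in.

```bash
python3 - <<'E'
from h import *
r.move_straight(*tcp(-.11,0,.26),speed=.2); r.hold(1.0)
im,d,C=snap("wrist"); W=cloud(C,d)
for x in(-.055,-.045):
  for y in(-45,45):
    u,v=project(C,A(x,y/1000,.114))[0].round().astype(int); print((loc(np.median(W[v-2:v+3,u-2:u+3].reshape(-1,3),axis=0))*1000).round(1))
a=np.load("pics/top0.npz")["im"]; b,_,Ct=snap("top")
df=np.abs(a.astype(int)-b).max(2)
for n,(u,v) in dict(vial=(210,203),jarA=(325,246),jarB=(319,217),rack=(183,250),forceps=(147,272),pip=(360,212),box=(224,164)).items(): print(n,df[v-12:v+13,u-12:u+13].mean().round(1),(df[v-12:v+13,u-12:u+13]>40).sum())
show(); r.finish_job()
E
```

```text
[-54.6 -44.9 114.4]
[-55.   45.2 114.4]
[-45.  -45.3 114.1]
[-44.8  45.5 114.2]
vial 10.5 33
jarA 7.0 0
jarB 6.9 0
rack 6.1 0
forceps 7.1 0
pip 6.9 0
box 5.1 0
 28.25 tip [-110.   -0.  260.] F [-0.1 -0.2 -0.6]
the job is handed in; nothing more can be done
```

I opened the cover, pushed the proud cuvette home, latched the cover shut again and handed the job in at 28.3 s with the hand clear.

- **Opening:** My first two presses never reached the cover. The closed fingertips sat about 35 mm farther back than the stated `r.tip_extent`. I corrected this from wrist depth and by touch, and the third press popped the cover open.
- **Cuvette:** The proud one stood third from the analyser's right, at y = +15 mm, with its top at about 104.4 mm. After the push it reads 95.4 mm, and the other three read 95.3–95.5 mm.
- **Closing:** The arc from behind stopped at its 15 N limit as the cover came down. I pressed once more to about 10 N and let go. The cover then stayed level at 114.1–114.4 mm for over 2 s after release.
- **Surroundings:** Top-camera comparison shows the jars, rack, forceps, pipette and box unchanged. Around the vial, 33 of 625 pixels changed, which I put down to the arm or its shadow. I did not check that patch further, but no contact force showed while the hand was behind the cover.

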